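Slide the loaded paint tray into the empty bench holder

ROBOT

A 6-joint arm with a two-finger parallel gripper is mounted at the origin on the work surface. World frame = base frame: x ahead of the robot, y to its left, z up, the work surface at z = 0. Lengths are in m, angles in degrees, forces in N, time in s.
With the tool pointing down it reaches from about 0.375 to 0.9 m from the base axis. Payload 3.1 kg.
Tool frame: the origin (TCP) lies on the centre line of the jaws, within the pads' length; the fingertips stand 19 mm ahead of it and the grasp point (between the pads) is the TCP (tips_ahead is the distance from the TCP to the fingertips, in m); z points along the fingers, y is the line along which they close (so a half turn about z gives the same grasp; the last joint's range is limited). The gripper opens to 87 mm and grips with 3 to 60 N. Pads are 19 mm wide; open, the fingers measure 117 mm over their backs; the gripper's body (75 mm by 190 mm) begins 51 mm behind the grasp point.
Start: joints at [-81.159, 30.224, 82.088, -0, 67.689, -10.227], TCP at [0.204, -0.591, 0.242] pointing down, gripper open.
Joint ranges: [-176.69, 176.69], [-43.24, 126.21], [12.49, 139.97], [-82, 262], [0, 151.66], [-163.58, 163.58]. Speed limits (degrees/s): [159.86, 159.86, 180, 180, 180, 180].

INTERFACE

Orientations are given as a 3x3 rotation matrix whose columns are the frame's x, y, z axes.
In Python, from rig import read_state, capture, hand_in, trace, landmark_of, tips_ahead gives the robot as it stands.
- The arm moves only by the shell command python3 -m jog 'ROWS'. ROWS is JSON, a list of rows, each an object of numbers: "tx", "ty", "tz": the shift along the tool's x, y, z in cm; "roll": the turn about the tool's z in rad; "jaw": the opening, from 0 (shut) to 1 (fully open). A call has 1 to 8 rows; each row shifts and turns the commanded pose from where the row before left it, along the tool's axes as they then stand; what a row does not reach is not made up. A row lasts 1/10 s, in which the tool goes at most 50 mm and 8.59 degrees, less where a joint would pass 70% of its speed; a pose out of reach is approached as far as the arm can. A call with a gripper value outside its range is refused whole. The fingers move at their own pace and stop on an object; the grip force is fixed at half the most. Time passes only in rows, so rows that do not move let the fingers close. It gives the time, the measured TCP pose, the force, the opening and the grip force at its end, in the units of the state.
- read_state(): the state, without advancing time (a new reading comes with each control period).
- capture(name): name is "side" or "top" or "wrist"; returns a dict with "img" (420x560x3 uint8, red, green, blue), "vertical_fov" (degrees; the focal length in pixels is half the picture's height over the tangent of half this angle, whatever the lens; pixels are square), "cx", "cy" (the principal point, pixels), "k1" (the pictures are not rectified: a ray, as slopes to the right and down, at radius r is drawn at 1 + k1 r^2 times it, then the intrinsics apply), "cam_to_world" (4x4, takes a point from camera to world coordinates); the wrist camera has in their place "tool_from_camera" (4x4, takes a point from camera to tool coordinates, whose origin is the TCP and whose axes are the flange's). Camera axes: x right, y up, looking along -z (the intrinsics and any distortion apply to the point x, -y, -z); pixel columns grow to the right and rows downward; lengths in m; the calibration is good to about 2 mm. A picture is of the moment at which its call begins: read the wrist's pose just before it. There is no depth.
- hand_in(): hands the job in; it is judged then, once.
Trained networks look in the newest picture that a camera, given by its name, has taken for a name from the list of things; names that differ only in an ending like _2 or _b are one class to them, and where a whole thing is asked for, a point or a joint stands for the part that bears it (a point fixed in the world has none). Each returns a list of dicts, best first, with "p" (0 to 1); they miss things now and then, are a little off and sometimes report something else, mostly with a low value. They report only what shows in the picture. A call takes as long as a camera call. They do not tell look-alikes from the thing itself.
- trace(camera, thing): "pixels" (420x560 bool, what is visible of it) and "bbox" ([left, top, width, height] in pixels, round what is visible of it).
- landmark_of(camera, thing): "point" ([row, column] in pixels: a listed point, or the origin of a listed thing).
The state is a dict: "time_s": time; "joint_positions": joint angles; "qvel": joint speeds; "tau": joint torques, N m; "position": TCP position; "tcp_rot": TCP orientation; "force": force on the tool from outside, world axes, zero at the start; "moment": the same for the moment, N m; "opening": opening from 0.0 (shut) to 1.0 (fully open); "grasp_force": force on a finger pad.
Only numpy, scipy, OpenCV 4.12 (cv2) and the standard library are available. Lean on these libraries where they do the work, as an engineer would, in place of code of your own. Each camera call takes 0.05 s, during which the arm holds its last target. There are 200 camera calls.

TASK

Slide the loaded plywood tray, far end first, into the empty one of the two slotted wooden holders at the back of the bench until it is fully home against the back stop. Keep everything in the tray, with both jars standing upright in their lane, and leave the other things on the bench where they are.

Things in the scene. Friction and masses are not known exactly. Their poses are not given: they have to be found in the camera images.
- tray: plywood tray on the bench in front of the holders, 130 (x) x 150 (y) mm; origin at the centre of its underside, x to its far end, z up. Side and far walls 26 mm high, 6 mm thick; floor 5 mm thick. Two 20 mm high dividers at y = -24 and +24 mm make three lanes; the jars stand in the middle one. About 0.6 kg with its load
- tray_far (a point): middle of the top edge of the tray's far wall: x = +62, y = 0, z = +26 mm in the tray's frame
- tray_near (a point): middle of the top edge of the tray's near wall (towards the robot), which is 38 mm high, 12 mm thick and 150 mm long: x = -59, y = 0, z = +38 mm in the tray's frame
- holder_mouth (a point): empty holder: midpoint between the near ends of its lips, at the lips' underside: x = -25, z = +32 mm in its frame (the tray's rim must pass under). The lips run from here to the stop. In front of here the side walls flare outwards as far as x = -54 mm, where they are 187 mm apart inside
- holder_stop (a point): empty holder: middle of the top edge of the near face of its back stop, x = +65, z = +50 mm in its frame; the tray's far wall touches this face when home
- holder: the empty holder: dark wooden holder fixed to the bench: two side walls 42 mm high, 158 mm apart inside, with lips reaching 12 mm inwards over the tray's rim, and a back stop. No floor, top open between the lips, 202 mm wide. x points inwards along the slot, y left, z up. Origin on the bench midway between the walls, where the tray's origin lies when fully home
- full_holder: the occupied holder, the same in shape and origin, standing beside the empty one on its left or right; it already holds a like tray with two jars, which is fixed in it
- jar_near: glass jar with a black cap and a paper band standing in the middle lane of the tray, 34 mm in diameter, 50 mm high, the one nearer the robot; origin at the centre of its underside, z up
- jar_far: glass jar with a black cap and a paper band standing in the middle lane of the tray, 34 mm in diameter, 50 mm high, the one farther from the robot; origin at the centre of its underside, z up
- folder: off-white bone folder, 86 x 16 x 6 mm, lying lengthwise in the tray's left lane; origin at the centre of its underside, x along its length
- brass_weight: small brass block, 50 x 26 x 16 mm, lying in the tray's right lane; origin at the centre of its underside, x along its length
- brush_pot: bystander: terracotta pot with brushes, 76 mm in diameter, 85 mm high (brushes to 195 mm); origin at the centre of its underside
- ink_bottle: bystander: brown glass ink jar, 50 mm in diameter, 60 mm high; origin at the centre of its underside
- water_cup: bystander: white cup, 70 mm in diameter, 65 mm high; origin at the centre of its underside
- book: bystander: red book lying flat, 120 (x) x 170 (y) x 28 mm; origin at the centre of its underside
- dish: bystander: blue dish, 90 mm in diameter, 22 mm high; origin at the centre of its underside
- tin: bystander: grey tin, 90 (x) x 60 (y) x 29 mm; origin at the centre of its underside
There are look-alikes about, which are no part of the job. Leave any blue or purple look-alike of the jar_far alone.

How it is judged (in metres and radians):
At the end, for the whole second after the job is handed in: The tray lies flat in the empty holder, far end inwards, within 8 mm of fully home along the slot, 10 mm across and 0.08 rad in line; both jars upright within 0.2 rad on the floor of the middle lane; bone folder and brass block still in the tray; all at rest (x of tray in the frame of holder between -0.008 and 0.008 m and y of tray in the frame of holder between -0.01 and 0.01 m and z of tray in the frame of holder between -0.006 and 0.006 m and angle between the x axis of tray and the x axis of holder, either way round below 0.08 rad and x of tray_far in the frame of holder above 0.04 m and angle between tray's own z axis and vertical below 0.06 rad and linear speed of each of tray, jar_near, jar_far below 0.02 m/s and x of jar_near in the frame of tray between -0.06 and 0.06 m and y of jar_near in the frame of tray between -0.022 and 0.022 m and z of jar_near in the frame of tray between -0.005 and 0.012 m and angle between each of jar_near, jar_far's own z axis and vertical below 0.2 rad and x of jar_far in the frame of tray between -0.06 and 0.06 m and y of jar_far in the frame of tray between -0.022 and 0.022 m and z of jar_far in the frame of tray between -0.005 and 0.012 m and x of folder in the frame of tray between -0.06 and 0.06 m and y of folder in the frame of tray between -0.075 and 0.075 m and z of folder in the frame of tray between -0.005 and 0.03 m and x of brass_weight in the frame of tray between -0.06 and 0.06 m and y of brass_weight in the frame of tray between -0.075 and 0.075 m and z of brass_weight in the frame of tray between -0.005 and 0.03 m); the robot touches nothing.
It fails at once if a jar on the tray is tipped over (angle between any of jar_near, jar_far's own z axis and vertical above 0.7 rad).
It fails at once if a bystander on the bench is pushed more than 30 mm away or tipped over (distance of any of brush_pot, ink_bottle, water_cup, book, dish, tin from where it was at the start of the episode above 0.03 m or angle between any of brush_pot, ink_bottle, water_cup, book, dish, tin's own z axis and vertical above 0.5 rad).
It also fails if it takes over 67 s, if anything falls off the work surface, if the arm or the gripper's body presses on something with over 40 N, if the wrist force passes 120 N, or if a joint passes its speed limit or range.

## Working session

There is one attempt and no reset: what is moved stays moved. The work goes in short steps, Python scripts to look and compute and a shell command to move; the robot and the scene stay as the last step left them, time stands still between calls to the robot, and variables do not carry over. Pictures are saved under pics/ and viewed, at most 15 in all, crops included, and the job is handed in when it is done.

```bash
mkdir -p pics; ls; cat > h.py <<'E'
import numpy as np, cv2
from rig import read_state, capture, trace, landmark_of
def cap(n):
    s=read_state(); c=capture(n)
    if n=="wrist":
        T=np.eye(4); T[:3,:3]=np.array(s["tcp_rot"]); T[:3,3]=s["position"]
        c["M"]=T@np.array(c["tool_from_camera"])
    else: c["M"]=np.array(c["cam_to_world"])
    h=c["img"].shape[0]; c["f"]=h/2/np.tan(np.radians(c["vertical_fov"])/2); return c
def ray(c,rc):
    K=np.array([[c["f"],0,c["cx"]],[0,c["f"],c["cy"]],[0,0,1]],float)
    # invert r_d=r(1+k1 r^2)
    x=np.array([(rc[1]-c["cx"])/c["f"],(rc[0]-c["cy"])/c["f"]]); u=x.copy()
    for _ in range(30): u=x/(1+c["k1"]*(u@u))
    d=c["M"][:3,:3]@np.array([u[0],-u[1],-1]); return c["M"][:3,3],d/np.linalg.norm(d)
def atz(c,rc,z):
    o,d=ray(c,rc); return o+d*(z-o[2])/d[2]
def tri(rs):
    A=np.zeros((3,3));b=np.zeros(3)
    for o,d in rs:
        P=np.eye(3)-np.outer(d,d);A+=P;b+=P@o
    p=np.linalg.solve(A,b); return p,[float(np.linalg.norm((np.eye(3)-np.outer(d,d))@(p-o))) for o,d in rs]
def save(c,n): cv2.imwrite("pics/"+n,c["img"][:,:,::-1])
E
python3 - <<'E'
from h import *
np.set_printoptions(precision=3,suppress=True)
C={n:cap(n) for n in("side","top")}
save(C["side"],"side.png");save(C["top"],"top.png")
cv2.imwrite("pics/both.png",cv2.resize(np.hstack([C["top"]["img"],C["side"]["img"]])[:,:,::-1],(800,300)))
for t in ["tray","tray_far","tray_near","holder_mouth","holder_stop","holder","full_holder","jar_near","jar_far","folder","brass_weight"]:
    L={n:landmark_of(n,t) for n in C}
    print(t)
    for n in C:
        print("  ",n,[(round(d["p"],2),np.round(d["point"],1).tolist()) for d in L[n][:4]])
    if all(L.values()):
        print("  ",*tri([ray(C[n],L[n][0]["point"]) for n in C]))
E
```

```text
pics
tray
   side [(0.7, [222.1, 257.8])]
   top []
tray_far
   side [(0.86, [218.1, 282.9]), (0.71, [190.8, 315.0])]
   top [(0.89, [210.5, 286.1]), (0.41, [240.5, 300.3])]
   [ 0.576 -0.013  0.019] [0.0011050874377410043, 0.0011050874377409867]
tray_near
   side [(0.69, [207.5, 233.7])]
   top [(0.65, [255.6, 277.4])]
   [0.46  0.006 0.039] [0.0020951408430917545, 0.0020951408430917324]
holder_mouth
   side [(0.8, [181.9, 308.0])]
   top [(0.51, [236.1, 281.9])]
   [ 0.567 -0.009  0.112] [0.06441272046159868, 0.06441272046159868]
holder_stop
   side [(0.78, [170.8, 340.7])]
   top [(0.95, [146.5, 218.0])]
   [0.739 0.162 0.053] [0.005097980144725549, 0.005097980144725731]
holder
   side [(0.8, [191.5, 315.3]), (0.22, [230.4, 254.1])]
   top []
full_holder
   side [(0.72, [251.2, 341.8])]
   top [(0.92, [164.5, 334.1])]
   [ 0.701 -0.137  0.011] [0.002795900718016765, 0.0027959007180167928]
jar_near
   side [(0.79, [222.5, 247.6])]
   top [(0.72, [246.8, 279.0]), (0.65, [255.7, 276.7])]
   [ 0.488  0.003 -0.003] [0.0018247286350461997, 0.0018247286350461488]
jar_far
   side [(0.84, [221.4, 270.6]), (0.73, [269.2, 289.5]), (0.7, [228.4, 205.0])]
   top [(0.68, [215.3, 348.8]), (0.67, [222.7, 281.7]), (0.49, [292.8, 289.4]), (0.33, [243.8, 280.1])]
   [ 0.547 -0.158  0.108] [0.007170556459584779, 0.007170556459584867]
folder
   side [(0.49, [212.4, 264.2])]
   top [(0.55, [229.7, 257.6])]
   [ 0.531  0.06  -0.011] [0.0008418495177667029, 0.0008418495177667684]
brass_weight
   side [(0.54, [234.3, 254.0])]
   top [(0.74, [240.2, 300.2])]
   [ 0.505 -0.051 -0.001] [0.0006534342094443657, 0.0006534342094443835]
```

View pics/top.png

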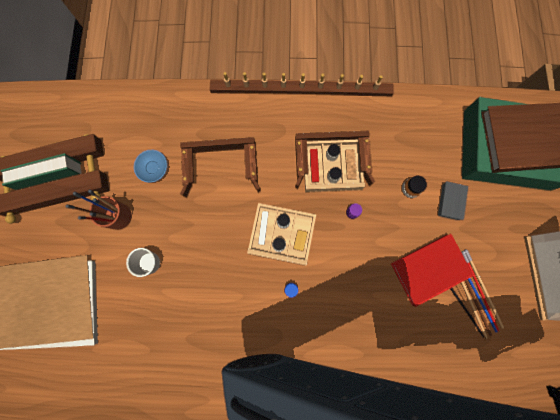

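View pics/side.png

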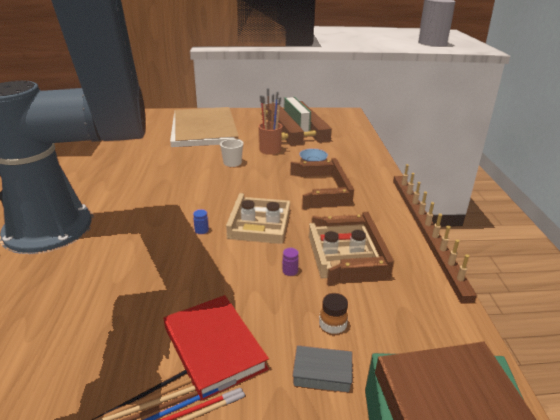

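The top view shows the empty holder left at about (218,165), the full one at (334,160), and the tray at (281,234). A blue jar stands at (291,290) and a purple one at (355,211). The side view agrees with this. Next I need yaw measurements and the tool axes.

```bash
python3 - <<'E'
from h import *
np.set_printoptions(precision=3,suppress=True)
s=read_state(); print(np.array(s["tcp_rot"]),s["time_s"],s["opening"])
c=cap("top")
print(c["M"][:3,3])
for t in["holder","tray","full_holder"]:
    for d in trace("top",t)[:3]:
        m=d["pixels"].astype(np.uint8); 
        r=cv2.minAreaRect(cv2.findNonZero(m)); b=cv2.boxPoints(r)
        z={"tray":.03}.get(t,.046)
        print(t,round(d["p"],2),d["bbox"],[atz(c,(v,u),z)[:2] for u,v in b])
E
```

```text
[[ 0.945  0.327  0.   ]
 [ 0.327 -0.945  0.   ]
 [ 0.    -0.    -1.   ]] 1.2 1.0014324035167153
[ 0.419 -0.006  0.981]
holder 0.98 [182.1, 137.3, 78.3, 61.9] [array([0.746, 0.27 ]), array([0.765, 0.071]), array([0.622, 0.055]), array([0.602, 0.25 ])]
holder 0.24 [274.7, 238.8, 9.3, 9.9] [array([0.504, 0.02 ]), array([ 0.505, -0.011]), array([ 0.473, -0.012]), array([0.472, 0.02 ])]
tray 0.74 [247.4, 204.7, 63.3, 57.8] [array([0.468, 0.084]), array([0.596, 0.061]), array([ 0.567, -0.091]), array([ 0.44 , -0.066])]
full_holder 0.65 [295.6, 127.6, 81.7, 61.9] [array([ 0.774, -0.024]), array([ 0.792, -0.231]), array([ 0.631, -0.237]), array([ 0.615, -0.035])]
```

```bash
python3 -m jog '[{"tx":2.7,"ty":-3.2,"tz":-0.8},{"tx":2.8,"ty":-3.3,"tz":-0.8},{"tx":2.8,"ty":-3.3,"tz":-0.8},{"tx":2.8,"ty":-3.3,"tz":-0.8},{"tx":2.8,"ty":-3.3,"tz":-0.8},{"tx":2.8,"ty":-3.3,"tz":-0.8},{"tx":2.8,"ty":-3.3,"tz":-0.8},{"tx":2.8,"ty":-3.3,"tz":-0.8}]'
python3 -m jog '[{"tx":2.7,"ty":-3.2},{"tx":2.8,"ty":-3.3},{"tx":2.8,"ty":-3.3},{"tx":2.8,"ty":-3.3},{"tx":2.8,"ty":-3.3},{"tx":2.8,"ty":-3.3},{"tx":2.8,"ty":-3.3},{"tx":2.6,"ty":-3.3}]'
python3 -m jog '[{"roll":-0.133},{"roll":-0.133},{"roll":-0.133},{"roll":-0.133},{"roll":-0.133},{"roll":-0.133},{"roll":-0.133},{"roll":-0.133}]'
python3 - <<'E'
from h import *
np.set_printoptions(precision=3,suppress=True)
s=read_state(); print(np.array(s["tcp_rot"]),s["position"],s["joint_positions"],s["time_s"])
c=cap("wrist"); save(c,"w1.png"); print(c["M"],c["tool_from_camera"])
E
```

```text
[[ 0.945  0.327 -0.   ]
 [ 0.327 -0.945  0.   ]
 [ 0.    -0.    -1.   ]] [ 0.204 -0.591  0.242] [-81.158  30.226  82.087  -0.     67.689 -10.228] 1.4
[[ 0.327  0.909  0.259  0.275]
 [-0.945  0.314  0.09  -0.566]
 [ 0.    -0.274  0.962  0.385]
 [ 0.     0.     0.     1.   ]] [[-0.     0.962  0.274  0.075]
 [ 1.     0.    -0.    -0.   ]
 [-0.     0.274 -0.962 -0.143]
 [ 0.     0.     0.     1.   ]]$[0]: bad value
$[0]: bad value
$[0]: bad value
```

View pics/w1.png

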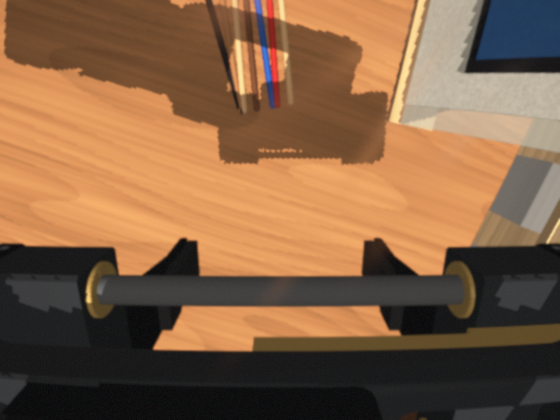

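The rows were refused, presumably because they need every field, so I'm sending full rows. Rolling first, then moving to a viewing place.

```bash
python3 -m jog '[{"tx":0,"ty":0,"tz":-0.7,"roll":-0.133,"jaw":1},{"tx":0,"ty":0,"tz":-0.7,"roll":-0.133,"jaw":1},{"tx":0,"ty":0,"tz":-0.7,"roll":-0.133,"jaw":1},{"tx":0,"ty":0,"tz":-0.7,"roll":-0.133,"jaw":1},{"tx":0,"ty":0,"tz":-0.7,"roll":-0.133,"jaw":1},{"tx":0,"ty":0,"tz":-0.7,"roll":-0.133,"jaw":1},{"tx":0,"ty":0,"tz":-0.7,"roll":-0.133,"jaw":1},{"tx":0,"ty":0,"tz":-0.7,"roll":-0.133,"jaw":1}]'
python3 -m jog '[{"tx":3.8,"ty":1.84,"tz":0,"roll":0,"jaw":1},{"tx":3.8,"ty":1.84,"tz":0,"roll":0,"jaw":1},{"tx":3.8,"ty":1.84,"tz":0,"roll":0,"jaw":1},{"tx":3.8,"ty":1.84,"tz":0,"roll":0,"jaw":1},{"tx":3.8,"ty":1.84,"tz":0,"roll":0,"jaw":1},{"tx":3.8,"ty":1.84,"tz":0,"roll":0,"jaw":1}]'
python3 -m jog '[{"tx":3.8,"ty":1.84,"tz":0,"roll":0,"jaw":1},{"tx":3.8,"ty":1.84,"tz":0,"roll":0,"jaw":1},{"tx":3.8,"ty":1.84,"tz":0,"roll":0,"jaw":1},{"tx":3.8,"ty":1.84,"tz":0,"roll":0,"jaw":1},{"tx":3.8,"ty":1.84,"tz":0,"roll":0,"jaw":1},{"tx":3.8,"ty":1.84,"tz":0,"roll":0,"jaw":1},{"tx":0,"ty":0,"tz":0,"roll":0,"jaw":1},{"tx":0,"ty":0,"tz":0,"roll":0,"jaw":1}]'
cat > look.py <<'E'
import sys
from h import *
np.set_printoptions(precision=3,suppress=True)
s=read_state(); print(np.array(s["tcp_rot"])[:,:2].T,s["position"],s["time_s"])
c=cap("wrist"); save(c,sys.argv[1])
for t,z in [("tray",0),("tray_far",.026),("tray_near",.038),("jar_near",.005),("jar_far",.005),("folder",.005),("brass_weight",.005),("holder_mouth",.032),("holder_stop",.05),("holder",0)]:
    for d in landmark_of("wrist",t)[:2]: print(t,round(d["p"],2),np.round(d["point"],1),atz(c,d["point"],z))
E
python3 look.py w2.png
```

```text
time_s: 2.25
position: [0.2042, -0.5906, 0.2978]
tcp_rot: [[0.168, 0.986, -0.0], [0.986, -0.168, 0.0], [0.0, -0.0, -1.0]]
force: [0.7, -0.7, -0.1]
opening: 1.003
grasp_force: 0.0
time_s: 2.85
position: [0.3532, -0.3838, 0.2977]
tcp_rot: [[0.173, 0.985, 0.0], [0.985, -0.173, -0.0], [-0.0, 0.0, -1.0]]
force: [0.8, -0.9, 0.3]
opening: 1.002
grasp_force: 0.0
time_s: 3.65
position: [0.5008, -0.1791, 0.2975]
tcp_rot: [[0.17, 0.985, -0.0], [0.985, -0.17, -0.001], [-0.001, -0.0, -1.0]]
force: [0.3, -0.2, 0.0]
opening: 0.994
grasp_force: 0.0
[[ 0.17   0.985 -0.001]
 [ 0.985 -0.17  -0.   ]] [ 0.501 -0.179  0.298] 3.65
tray 0.61 [ 23.4 271. ] [ 0.52  -0.003  0.   ]
tray_far 0.82 [ 17.9 317.4] [ 0.572 -0.012  0.026]
tray_near 0.88 [ 14.6 211.9] [0.457 0.009 0.038]
jar_near 0.86 [ 17.8 246.3] [0.492 0.008 0.005]
jar_far 0.88 [ 68.6 161.7] [ 0.378 -0.03   0.005]
jar_far 0.59 [162.1 340.1] [ 0.579 -0.184  0.005]
brass_weight 0.85 [ 63.5 265.6] [ 0.505 -0.048  0.005]
```

View pics/w2.png

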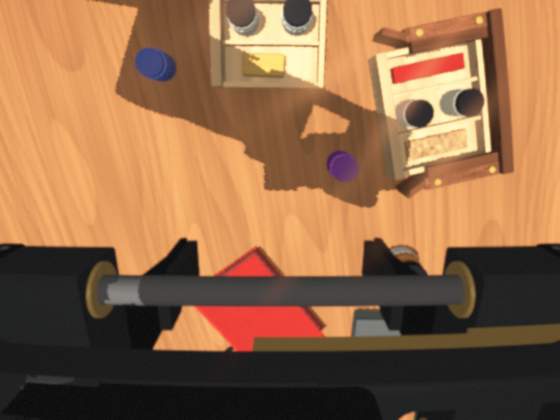

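The wrist view shows the tray at the top centre (268,45), the blue jar at (155,65), the purple one at (342,166) and the full holder on the right. I'm moving on so the camera sees both the tray and the empty holder.

```bash
python3 -m jog '[{"tx":3.9,"ty":0.6,"tz":-0.5,"roll":0,"jaw":1},{"tx":3.9,"ty":0.6,"tz":-0.5,"roll":0,"jaw":1},{"tx":3.9,"ty":0.6,"tz":-0.5,"roll":0,"jaw":1},{"tx":3.9,"ty":0.6,"tz":-0.5,"roll":0,"jaw":1},{"tx":0,"ty":0,"tz":0,"roll":0,"jaw":1},{"tx":0,"ty":0,"tz":0,"roll":0,"jaw":1}]'
python3 look.py w3.png
```

```text
time_s: 4.8
position: [0.5513, -0.0297, 0.3176]
tcp_rot: [[0.171, 0.985, -0.0], [0.985, -0.171, -0.001], [-0.001, 0.0, -1.0]]
force: [-1.0, -0.3, -0.4]
opening: 1.001
grasp_force: 0.0
[[ 0.171  0.985 -0.001]
 [ 0.985 -0.171  0.   ]] [ 0.551 -0.03   0.318] 4.8
tray 0.95 [149.3 252.2] [ 0.517 -0.001  0.   ]
tray_far 0.74 [155.2 295.9] [ 0.574 -0.016  0.026]
tray_near 0.77 [152.4 201.5] [0.457 0.01  0.038]
jar_near 0.72 [146.4 274.3] [ 0.548 -0.002  0.005]
jar_near 0.56 [148.4 232. ] [0.491 0.005 0.005]
jar_far 0.93 [186.4 157.2] [ 0.376 -0.028  0.005]
jar_far 0.93 [264.3 316.7] [ 0.58  -0.185  0.005]
folder 0.59 [115.2 259.2] [0.535 0.042 0.005]
brass_weight 0.56 [187.2 249.9] [ 0.504 -0.052  0.005]
holder_stop 0.5 [186.9 247.8] [ 0.508 -0.042  0.05 ]
holder_stop 0.15 [155.1 202.3] [0.46  0.007 0.05 ]
holder 0.26 [150.1 251.3] [ 0.516 -0.002  0.   ]
```

View pics/w3.png

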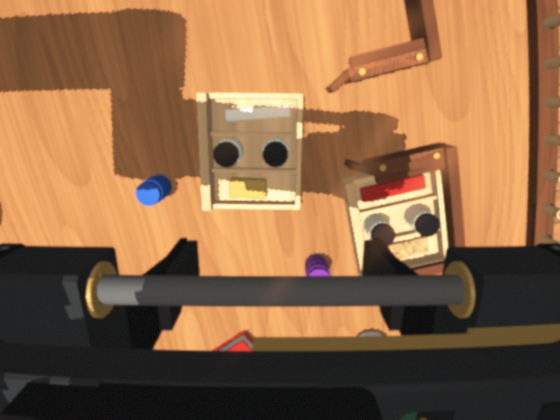

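The tray is at (250,150), lined up with the image axes, with the jars at (227,152) and (275,152) and the gap between the near wall and the near jar too small for a finger. The left lane, beside the folder, is free. The holder is at the upper right and cut off, so one more view is needed.

```bash
python3 -m jog '[{"tx":3.6,"ty":1.8,"tz":0,"roll":0,"jaw":1},{"tx":3.6,"ty":1.8,"tz":0,"roll":0,"jaw":1},{"tx":3.6,"ty":1.8,"tz":0,"roll":0,"jaw":1},{"tx":0,"ty":0,"tz":0,"roll":0,"jaw":1},{"tx":0,"ty":0,"tz":0,"roll":0,"jaw":1}]' | head -2
python3 look.py w4.png
python3 - <<'E'
from h import *
np.set_printoptions(precision=3,suppress=True)
c=cap("wrist"); np.savez("w4.npz",img=c["img"],M=c["M"],f=c["f"],cx=c["cx"],cy=c["cy"],k1=c["k1"])
for t,z in(("holder",.042),("tray",.03)):
    for d in trace("wrist",t)[:2]:
        m=d["pixels"].astype(np.uint8);b=cv2.boxPoints(cv2.minAreaRect(cv2.findNonZero(m)))
        print(t,round(d["p"],2),d["bbox"],[atz(c,(v,u),z)[:2] for u,v in b])
cv2.imwrite("pics/w4big.png",cv2.resize(c["img"][:250,150:560,::-1],None,fx=1.95,fy=1.95,interpolation=cv2.INTER_CUBIC))
E
```

```text
time_s: 5.85
position: [0.623, 0.0672, 0.317]
[[ 0.171  0.985 -0.001]
 [ 0.985 -0.171 -0.001]] [0.623 0.067 0.317] 5.85
tray 0.98 [223.6 218.7] [ 0.52  -0.001  0.   ]
tray_far 0.78 [233.1 254.3] [ 0.572 -0.015  0.026]
tray_near 0.73 [234.6 168. ] [0.457 0.007 0.038]
jar_near 0.58 [222.2 197.9] [0.492 0.007 0.005]
jar_near 0.33 [190.7 220.5] [0.534 0.047 0.005]
jar_far 0.81 [253.6 132.2] [ 0.381 -0.024  0.005]
jar_far 0.79 [226.1 238.8] [ 0.549 -0.009  0.005]
folder 0.85 [192.9 218.3] [0.53  0.045 0.005]
folder 0.66 [226.8 218.8] [ 0.52  -0.005  0.005]
brass_weight 0.61 [257.6 216.2] [ 0.505 -0.052  0.005]
holder_stop 0.93 [ 71.4 361.1] [0.735 0.168 0.05 ]
holder 0.75 [244.4, 0.0, 145.2, 178.8] [array([0.61 , 0.254]), array([0.744, 0.265]), array([0.776, 0.071]), array([0.627, 0.056])]
tray 0.6 [162.2, 172.0, 102.4, 100.5] [array([0.468, 0.089]), array([0.599, 0.066]), array([ 0.571, -0.081]), array([ 0.426, -0.057])]
```

View pics/w4big.png

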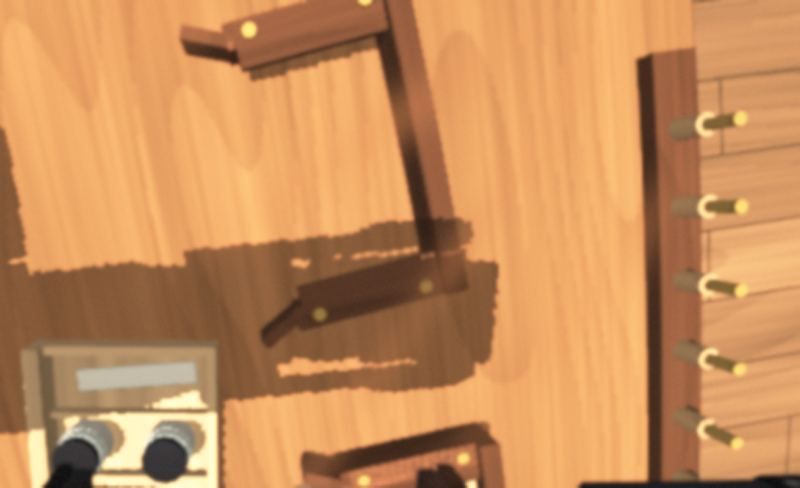

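```bash
python3 - <<'E'
from h import *
np.set_printoptions(precision=4,suppress=True)
c={k:v for k,v in np.load("w4.npz").items()}
P=lambda u,v,z:atz(c,(v/1.95,u/1.95+150),z)[:2]
lf,rf,rb=P(249,30,.043),P(320,314,.043),P(426,286,.043)
print("pins",lf,rf,rb,"mid",(lf+rf)/2,"dist",np.linalg.norm(lf-rf))
a=lambda v:np.degrees(np.arctan2(v[1],v[0]))
print("yaw from right pins",a(rb-rf),"front pins",a(lf-rf)-90)
sl,sr=P(378,38,.0),P(424,250,.0)
l1,l2,r1,r2=P(236,68,.042),P(378,33,.042),P(299,287,.042),P(418,256,.042)
print("lips",l1,l2,a(l2-l1),r1,r2,a(r2-r1),"mid near ends",(l1+r1)/2,np.linalg.norm(l1-r1))
t1,t2=P(386,0,.05),P(444,250,.05); print("stop top",t1,t2,a(t1-t2)-90)
E
```

```text
pins [0.6515 0.2447] [0.667  0.0714] [0.7366 0.0777] mid [0.6592 0.1581] dist 0.17397798665396724
yaw from right pins 5.120008219235268 front pins 5.113210254824395
lips [0.6402 0.2255] [0.7262 0.2307] 3.4654848000161427 [0.6564 0.0907] [0.7339 0.0972] 4.80462250937311 mid near ends [0.6483 0.1581] 0.13577720682964717
stop top [0.7315 0.246 ] [0.7485 0.099 ] 6.579633627086096
```

The holder comes out at origin about (0.672, 0.160) with yaw 5.1°; its lip gap of 136 mm fits the stated 134. The tray is at (0.518,-0.002) with yaw about -10.5°. I'll grip its near wall in the left lane, at (0.465, 0.054).

```bash
python3 -m jog '[{"tx":-1.0,"ty":-3.8,"tz":0,"roll":0.01,"jaw":0.5},{"tx":-1.0,"ty":-3.8,"tz":0,"roll":0,"jaw":0.5},{"tx":-1.0,"ty":-3.8,"tz":0,"roll":0,"jaw":0.5},{"tx":-1.0,"ty":-3.9,"tz":0,"roll":0,"jaw":0.5},{"tx":0,"ty":0,"tz":4.3,"roll":0,"jaw":0.5},{"tx":0,"ty":0,"tz":4.3,"roll":0,"jaw":0.5},{"tx":0,"ty":0,"tz":4.3,"roll":0,"jaw":0.5},{"tx":0,"ty":0,"tz":4.3,"roll":0,"jaw":0.5}]'
python3 -m jog '[{"tx":0,"ty":0,"tz":4.0,"roll":0,"jaw":0.5},{"tx":0,"ty":0,"tz":0,"roll":0,"jaw":0.5},{"tx":0,"ty":0,"tz":0,"roll":0,"jaw":0.5}]'
python3 - <<'E'
from h import *
c=cap("side"); cv2.imwrite("pics/s2.png",cv2.resize(c["img"][90:290,140:400,::-1],None,fx=3,fy=3))
E
```

```text
time_s: 7.35
position: [0.466, 0.055, 0.1448]
tcp_rot: [[0.183, 0.983, 0.003], [0.983, -0.183, -0.0], [0.0, 0.003, -1.0]]
force: [0.4, -1.3, -0.6]
opening: 0.508
grasp_force: 0.0
time_s: 7.65
position: [0.4655, 0.055, 0.1056]
tcp_rot: [[0.183, 0.983, -0.001], [0.983, -0.183, 0.0], [-0.0, -0.001, -1.0]]
force: [0.3, 0.4, 0.7]
opening: 0.505
grasp_force: 0.0
```

View pics/s2.png

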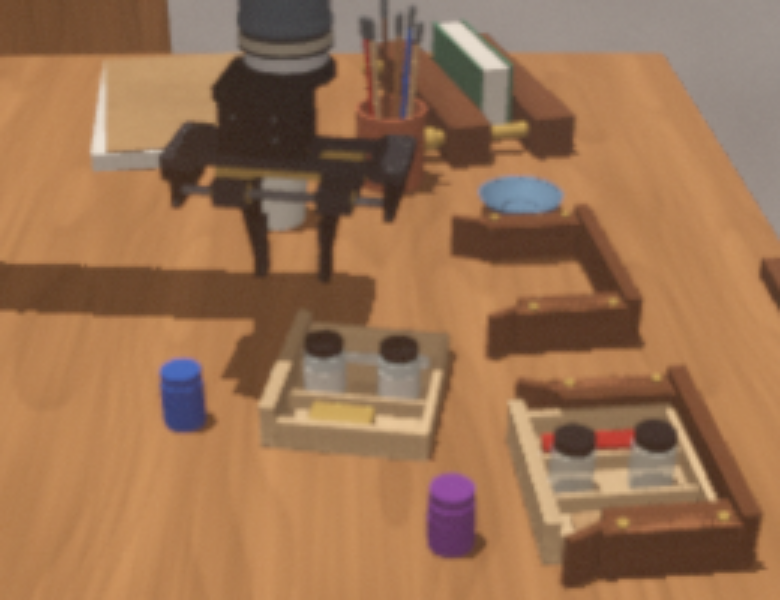

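The side view shows the fingers at (262,272) and (327,275), either side of the left end of the near wall at (305,320). Going down and closing.

```bash
python3 -m jog '[{"tx":0,"ty":0,"tz":2.0,"roll":0,"jaw":0.5},{"tx":0,"ty":0,"tz":2.0,"roll":0,"jaw":0.5},{"tx":0,"ty":0,"tz":1.5,"roll":0,"jaw":0.5},{"tx":0,"ty":0,"tz":1.5,"roll":0,"jaw":0.5},{"tx":0,"ty":0,"tz":0,"roll":0,"jaw":0.5}]'
python3 -m jog '[{"tx":0,"ty":0,"tz":0,"roll":0,"jaw":0.3},{"tx":0,"ty":0,"tz":0,"roll":0,"jaw":0.2},{"tx":0,"ty":0,"tz":0,"roll":0,"jaw":0.14},{"tx":0,"ty":0,"tz":0,"roll":0,"jaw":0.08},{"tx":0,"ty":0,"tz":0,"roll":0,"jaw":0},{"tx":0,"ty":0,"tz":0,"roll":0,"jaw":0},{"tx":0,"ty":0,"tz":0,"roll":0,"jaw":0}]'
```

```text
time_s: 8.2
position: [0.4668, 0.0549, 0.0368]
tcp_rot: [[0.183, 0.983, 0.003], [0.983, -0.183, -0.0], [0.0, 0.003, -1.0]]
force: [0.0, -0.1, 0.9]
opening: 0.504
grasp_force: 0.0
time_s: 8.9
position: [0.4671, 0.0547, 0.0361]
tcp_rot: [[0.183, 0.983, 0.004], [0.983, -0.183, -0.001], [0.0, 0.004, -1.0]]
force: [2.4, -1.3, 6.7]
opening: 0.136
grasp_force: 30.0
```

It's gripped at an opening of 11.8 mm, which fits the 12 mm wall. I'm sliding left while turning 15.6°, to line up ahead of the holder.

```bash
python3 -m jog '[{"tx":0.4,"ty":0.04,"tz":0,"roll":-0.017,"jaw":0},{"tx":0.8,"ty":0.04,"tz":0,"roll":-0.017,"jaw":0},{"tx":0.9,"ty":0.04,"tz":0,"roll":-0.017,"jaw":0},{"tx":0.9,"ty":0.04,"tz":0,"roll":-0.017,"jaw":0},{"tx":0.9,"ty":0.04,"tz":0,"roll":-0.017,"jaw":0},{"tx":0.9,"ty":0.04,"tz":0,"roll":-0.017,"jaw":0},{"tx":0.9,"ty":0.04,"tz":0,"roll":-0.017,"jaw":0},{"tx":0.9,"ty":0.04,"tz":0,"roll":-0.017,"jaw":0}]'
python3 -m jog '[{"tx":0.9,"ty":0.04,"tz":0,"roll":-0.017,"jaw":0},{"tx":0.9,"ty":0.04,"tz":0,"roll":-0.017,"jaw":0},{"tx":0.9,"ty":0.04,"tz":0,"roll":-0.017,"jaw":0},{"tx":0.9,"ty":0.04,"tz":0,"roll":-0.017,"jaw":0},{"tx":0.9,"ty":0.04,"tz":0,"roll":-0.017,"jaw":0},{"tx":0.9,"ty":0.04,"tz":0,"roll":-0.017,"jaw":0},{"tx":0.9,"ty":0.04,"tz":0,"roll":-0.017,"jaw":0},{"tx":0.5,"ty":0.04,"tz":0,"roll":-0.017,"jaw":0}]'
python3 - <<'E'
from h import *
np.set_printoptions(precision=4,suppress=True)
T=cap("top")
C={"top":T,"side":cap("side")}
s=read_state(); p=np.array(s["position"]); R=np.array(s["tcp_rot"]); print(p,R[:,1],np.degrees(np.arctan2(R[1,1],R[0,1])))
for t in["tray","tray_far","tray_near","holder_stop","holder_mouth","jar_near","jar_far"]:
    z={"tray":0,"tray_far":.026,"tray_near":.038,"holder_stop":.05,"holder_mouth":.032}.get(t,.005)
    for n in C:
        for d in landmark_of(n,t)[:3]: print(t,n,round(d["p"],2),atz(C[n],d["point"],z))
for n,im in C.items(): 
    pass
a=cv2.resize(T["img"][120:300,160:340,::-1],(600,600),interpolation=cv2.INTER_CUBIC); cv2.imwrite("pics/t5.png",a)
np.savez("t5.npz",**{k:T[k] for k in("M","f","cx","cy","k1")})
E
```

```text
time_s: 9.7
position: [0.4759, 0.1188, 0.0361]
tcp_rot: [[0.049, 0.999, -0.002], [0.999, -0.049, -0.001], [-0.002, -0.002, -1.0]]
force: [-1.2, -9.6, 7.7]
opening: 0.135
grasp_force: 30.2
time_s: 10.5
position: [0.4786, 0.1869, 0.0361]
tcp_rot: [[-0.088, 0.996, -0.002], [0.996, 0.088, -0.002], [-0.002, -0.002, -1.0]]
force: [0.1, -9.9, 8.2]
opening: 0.136
grasp_force: 30.3
[0.4786 0.1875 0.0361] [ 0.9962  0.0868 -0.0013] 4.97954262353526
tray top 0.89 [0.547  0.1428 0.    ]
tray side 0.69 [0.5413 0.1588 0.    ]
tray side 0.33 [0.7755 0.2854 0.    ]
tray_far top 0.89 [0.6039 0.1441 0.026 ]
tray_far side 0.67 [0.6015 0.1452 0.026 ]
tray_near top 0.86 [0.4758 0.1378 0.038 ]
tray_near side 0.57 [0.4816 0.1385 0.038 ]
holder_stop top 0.58 [0.7424 0.173  0.05  ]
holder_stop side 0.92 [0.7532 0.1863 0.05  ]
holder_mouth top 0.52 [0.5555 0.4013 0.032 ]
holder_mouth side 0.9 [0.6545 0.1549 0.032 ]
jar_near top 0.74 [0.514  0.1426 0.005 ]
jar_near side 0.57 [0.5092 0.1314 0.005 ]
jar_far top 0.66 [ 0.5753 -0.1827  0.005 ]
jar_far top 0.64 [ 0.37   -0.0308  0.005 ]
jar_far top 0.5 [0.5664 0.1418 0.005 ]
jar_far side 0.8 [ 0.3836 -0.0258  0.005 ]
jar_far side 0.71 [ 0.58   -0.1887  0.005 ]
jar_far side 0.51 [0.5723 0.1419 0.005 ]
```

View pics/t5.png

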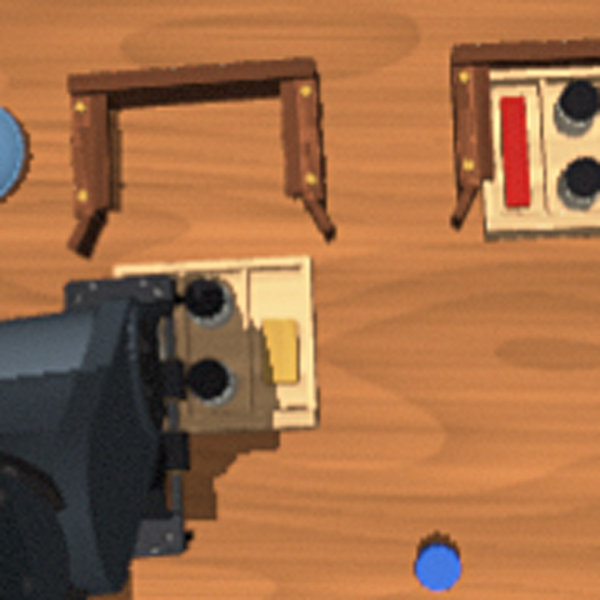

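The tray sits in line ahead of the holder. Its far corners are at (113,267) and (311,256), the holder pins at (82,197), (80,106), (311,179) and (307,91), and both jars stand. Next is the lateral offset from this one picture.

```bash
python3 - <<'E'
from h import *
np.set_printoptions(precision=4,suppress=True)
c={k:v for k,v in np.load("t5.npz").items()}
P=lambda u,v,z:atz(c,((v+.5)*.3-.5+120,(u+.5)*.3-.5+160),z)[:2]
a=lambda v:np.degrees(np.arctan2(v[1],v[0]))
LF,LB,RF,RB=P(82,197,.043),P(80,106,.043),P(311,179,.043),P(307,91,.043)
FL,FR,NR=P(113,267,.026),P(311,256,.026),P(318,426,.026)
print(LF,LB,RF,RB,FL,FR,NR)
print("yaws",a(LB-LF),a(RB-RF),a(LF-RF)-90,a(LB-RB)-90,"tray",a(FL-FR)-90,a(FR-NR),np.linalg.norm(FL-FR),np.linalg.norm(FR-NR))
y=np.radians(5.1);n=np.array([-np.sin(y),np.cos(y)]);x=np.array([n[1],-n[0]])
print("holder lat",(LF+RF)@n/2,(LB+RB)@n/2,"wrist",np.array([.672,.1605])@n,"tray lat",(FL+FR)@n/2, FR@n+.075)
print("holder front pins x",(LF+RF)@x/2,"wrist pins",np.array([.6592,.1581])@x,"tray far x",(FL+FR)@x/2)
E
```

```text
[0.6506 0.2459] [0.7224 0.2518] [0.6672 0.0721] [0.7367 0.0773] [0.6001 0.2233] [0.6112 0.0718] [0.4816 0.0628]
yaws 4.712651317058812 4.2720714524681345 5.467782680139777 4.6797632071723285 tray 4.172290879963654 3.9433333472778256 0.15191680820725736 0.1298892695750956
holder lat 0.09980673282190855 0.09905964127812679 wrist 0.10012762350417981 tray lat 0.09309765519538293 0.09214920777600798
holder front pins x 0.670410618627764 wrist pins 0.6706444586533636 tray far x 0.6163619518498464
```

The tray is about 7 mm too far right, with 131 mm left to the stop. I'm correcting that, then sliding in.

```bash
python3 -m jog '[{"tx":0.35,"ty":0,"tz":0,"roll":-0.004,"jaw":0},{"tx":0.35,"ty":0,"tz":0,"roll":-0.004,"jaw":0},{"tx":0,"ty":0.4,"tz":0,"roll":0,"jaw":0},{"tx":0,"ty":0.7,"tz":0,"roll":0,"jaw":0},{"tx":0,"ty":0.7,"tz":0,"roll":0,"jaw":0},{"tx":0,"ty":0.7,"tz":0,"roll":0,"jaw":0},{"tx":0,"ty":0.7,"tz":0,"roll":0,"jaw":0},{"tx":0,"ty":0.4,"tz":0,"roll":0,"jaw":0}]'
python3 -m jog '[{"tx":0,"ty":0.4,"tz":0,"roll":0,"jaw":0},{"tx":0,"ty":0.5,"tz":0,"roll":0,"jaw":0},{"tx":0,"ty":0.5,"tz":0,"roll":0,"jaw":0},{"tx":0,"ty":0.4,"tz":0,"roll":0,"jaw":0}]'
python3 - <<'E'
from h import *
T=cap("top")
cv2.imwrite("pics/t6.png",cv2.resize(T["img"][120:300,160:340,::-1],(600,600),interpolation=cv2.INTER_CUBIC))
E
```

```text
time_s: 12.1
position: [0.4948, 0.1973, 0.0356]
tcp_rot: [[-0.093, 0.995, -0.041], [0.996, 0.093, -0.004], [-0.0, -0.041, -0.999]]
force: [-23.6, 1.3, 28.5]
opening: 0.15
grasp_force: 31.3
time_s: 12.5
position: [0.5148, 0.1995, 0.0355]
tcp_rot: [[-0.092, 0.995, -0.037], [0.996, 0.092, -0.003], [0.0, -0.037, -0.999]]
force: [-22.6, 0.6, 27.2]
opening: 0.156
grasp_force: 31.9
```

View pics/t6.png

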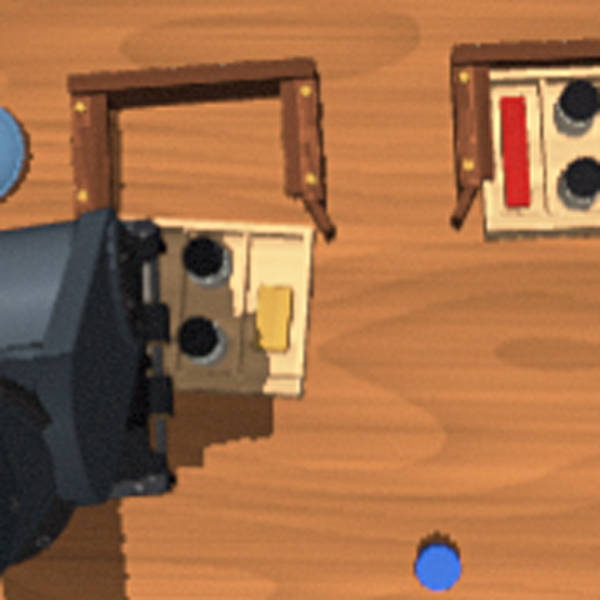

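The tray has turned about 8° clockwise in the jaws: its far edge now runs from (158,220) to (315,228). The reading shows a down-press (28 N) and drag (23 N). I'm easing the pressure, backing off, and checking.

```bash
python3 -m jog '[{"tx":0,"ty":-0.3,"tz":-0.2,"roll":0,"jaw":0},{"tx":0,"ty":-0.4,"tz":-0.1,"roll":0,"jaw":0},{"tx":0,"ty":-0.6,"tz":0,"roll":0,"jaw":0},{"tx":0,"ty":-0.6,"tz":0,"roll":0,"jaw":0},{"tx":0,"ty":-0.6,"tz":0,"roll":0,"jaw":0},{"tx":0,"ty":0,"tz":0,"roll":0,"jaw":0},{"tx":0,"ty":0,"tz":0,"roll":0,"jaw":0}]'
cat > m.py <<'E'
from h import *
np.set_printoptions(precision=4,suppress=True)
import sys
T=cap("top"); g=T["img"]
y=np.radians(5.1);n=np.array([-np.sin(y),np.cos(y)]);x=np.array([n[1],-n[0]]);O=np.array([.672,.1605])
def hf(p): return np.array([(p[:2]-O)@x,(p[:2]-O)@n])
s=read_state();print("tcp",hf(np.array(s["position"])),s["position"][2],s["force"],s["opening"],s["time_s"])
q={}
for cam in("top","side"):
    c=T if cam=="top" else cap("side")
    for t,z in(("tray_far",.026),("tray_near",.038),("tray",0),("jar_near",.005),("jar_far",.005)):
        for d in landmark_of(cam,t)[:3]:
            h=hf(atz(c,d["point"],z))
            if abs(h[1])<.06: print(cam,t,round(d["p"],2),h,"above",h)if 0 else print(cam,t,round(d["p"],2),h)
if len(sys.argv)>1: cv2.imwrite("pics/"+sys.argv[1],cv2.resize(g[120:300,160:340,::-1],(600,600),interpolation=cv2.INTER_CUBIC))
E
python3 m.py t7.png
```

```text
time_s: 13.25
position: [0.5063, 0.198, 0.0383]
tcp_rot: [[-0.095, 0.995, -0.002], [0.995, 0.095, 0.0], [0.0, -0.002, -1.0]]
force: [-1.2, 0.5, -5.7]
opening: 0.135
grasp_force: 30.0
tcp [-0.1615  0.0521] 0.03831092586946363 [-1.0999  0.2646 -4.7162] 0.1354537287500277 13.3
top tray_far 0.57 [-0.03   0.012]
top tray_far 0.54 [-0.1644 -0.0043]
top tray_near 0.92 [-0.1616 -0.0045]
top tray 0.61 [-0.0975 -0.0045]
top jar_near 0.64 [-0.1287  0.0022]
top jar_near 0.36 [-0.0754  0.0096]
top jar_far 0.45 [-0.0654  0.0083]
side tray_far 0.92 [-0.0428  0.0089]
side tray_far 0.43 [-0.0815 -0.0095]
side tray_near 0.68 [-0.1609 -0.0075]
side tray 0.55 [-0.0962  0.0053]
side jar_near 0.47 [-0.1326  0.003 ]
side jar_far 0.52 [-0.0716 -0.0037]
```

View pics/t7.png

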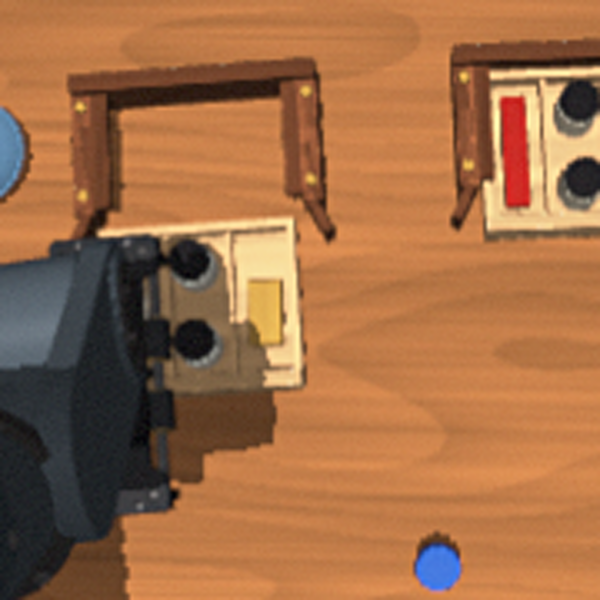

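With the pressure eased, the tray is flush in the jaws again (opening 0.135) and in line. Its far corners are at (98,230) and (297,218), and its lateral error is about 1 mm. I'm going on with the near end slightly lifted.

```bash
python3 -m jog '[{"tx":-0.05,"ty":0.3,"tz":0,"roll":0.004,"jaw":0},{"tx":-0.05,"ty":0.4,"tz":0,"roll":0,"jaw":0},{"tx":0,"ty":0.4,"tz":0,"roll":0,"jaw":0},{"tx":0,"ty":0.4,"tz":0,"roll":0,"jaw":0},{"tx":0,"ty":0.4,"tz":0,"roll":0,"jaw":0},{"tx":0,"ty":0.4,"tz":0,"roll":0,"jaw":0}]'
python3 m.py
```

```text
time_s: 14.45
position: [0.5307, 0.199, 0.0385]
tcp_rot: [[-0.092, 0.996, 0.0], [0.996, 0.092, 0.0], [0.0, 0.0, -1.0]]
force: [-0.9, -0.0, -5.6]
opening: 0.132
grasp_force: 30.0
tcp [-0.1361  0.0509] 0.03861913353987206 [ 0.1693  0.0366 -6.2368] 0.12872622685495264 14.5
top tray_far 0.6 [-0.0151  0.0034]
top tray_near 0.62 [-0.1436  0.0031]
top tray 0.69 [-0.0805  0.0033]
top jar_near 0.55 [0.085  0.0017]
top jar_near 0.5 [-0.1121 -0.0019]
top jar_near 0.37 [-0.0413  0.007 ]
top jar_far 0.52 [-0.0428 -0.0024]
side tray_far 0.71 [-0.0166  0.0105]
side tray_far 0.15 [-0.0817 -0.0382]
side tray_near 0.6 [-0.1343 -0.0005]
side tray 0.9 [-0.0724  0.0167]
side jar_near 0.47 [-0.1059 -0.0118]
side jar_far 0.5 [-0.0461  0.0034]
```

```bash
python3 -m jog '[{"tx":0,"ty":0.2,"tz":0.1,"roll":0,"jaw":0},{"tx":0,"ty":0.4,"tz":0.05,"roll":0,"jaw":0},{"tx":0,"ty":0.4,"tz":0,"roll":0,"jaw":0},{"tx":0,"ty":0.4,"tz":0,"roll":0,"jaw":0},{"tx":0,"ty":0.4,"tz":0,"roll":0,"jaw":0},{"tx":0,"ty":0.4,"tz":0,"roll":0,"jaw":0}]'
python3 m.py t8.png
```

```text
time_s: 15.65
position: [0.5524, 0.2009, 0.037]
tcp_rot: [[-0.092, 0.996, -0.001], [0.996, 0.092, -0.0], [-0.0, -0.001, -1.0]]
force: [-3.1, -0.6, -3.1]
opening: 0.138
grasp_force: 30.1
tcp [-0.1143  0.0508] 0.03711721137320451 [-1.5823 -0.683  -2.9204] 0.138735505158415 15.7
top tray_far 0.8 [ 0.0036 -0.0031]
top tray_near 0.9 [-0.1229 -0.0037]
top tray 0.64 [-0.053  0.001]
top jar_near 0.6 [-0.0878  0.006 ]
top jar_near 0.17 [-0.0671 -0.0438]
top jar_far 0.68 [-0.0299 -0.0027]
side tray_far 0.87 [ 0.0109 -0.0066]
side tray_near 0.56 [-0.117  -0.0111]
side tray 0.66 [-0.0505  0.0107]
side jar_near 0.7 [-0.0881 -0.0084]
side jar_far 0.54 [-0.0325  0.0162]
```

View pics/t8.png

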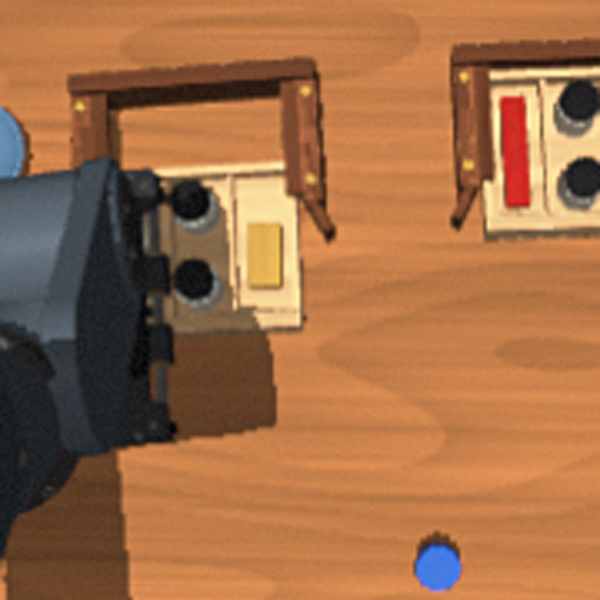

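The far wall is under the lips (far edge at row 165), in line, with low force. There are 55 mm to go.

```bash
python3 -m jog '[{"tx":0,"ty":0.3,"tz":0,"roll":0,"jaw":0},{"tx":0,"ty":0.4,"tz":0,"roll":0,"jaw":0},{"tx":0,"ty":0.4,"tz":0,"roll":0,"jaw":0},{"tx":0,"ty":0.4,"tz":0,"roll":0,"jaw":0},{"tx":0,"ty":0.4,"tz":0,"roll":0,"jaw":0},{"tx":0,"ty":0.4,"tz":0,"roll":0,"jaw":0},{"tx":0,"ty":0.4,"tz":0,"roll":0,"jaw":0}]'
python3 m.py
```

```text
time_s: 16.95
position: [0.5794, 0.2035, 0.037]
tcp_rot: [[-0.092, 0.996, -0.0], [0.996, 0.092, -0.0], [0.0, -0.0, -1.0]]
force: [-2.7, -0.6, -2.2]
opening: 0.136
grasp_force: 30.1
tcp [-0.0872  0.051 ] 0.0371301552864023 [-1.9478 -0.2895 -2.303 ] 0.13682996924229088 17.0
top tray_far 0.83 [0.0309 0.0045]
top tray_near 0.97 [-0.0875  0.0012]
top tray 0.94 [-0.0234  0.0038]
top jar_near 0.69 [-0.0882  0.0052]
top jar_near 0.62 [-0.0577  0.0046]
top jar_far 0.65 [0.0375 0.0123]
top jar_far 0.63 [ 0.0073 -0.0042]
side tray_far 0.7 [ 0.0233 -0.0063]
side tray_near 0.89 [-0.0948  0.0041]
side tray 0.93 [-0.0255  0.0157]
side jar_near 0.57 [-0.0639 -0.0107]
side jar_far 0.51 [-0.0017  0.0079]
```

```bash
python3 -m jog '[{"tx":0,"ty":0.4,"tz":0,"roll":0,"jaw":0},{"tx":0,"ty":0.4,"tz":0,"roll":0,"jaw":0},{"tx":0,"ty":0.4,"tz":0,"roll":0,"jaw":0},{"tx":0,"ty":0.4,"tz":0,"roll":0,"jaw":0},{"tx":0,"ty":0.3,"tz":0,"roll":0,"jaw":0},{"tx":0,"ty":0.2,"tz":0,"roll":0,"jaw":0},{"tx":0,"ty":0.2,"tz":0,"roll":0,"jaw":0},{"tx":0,"ty":0,"tz":0,"roll":0,"jaw":0}]'
python3 -m jog '[{"tx":0,"ty":0.1,"tz":0.05,"roll":0,"jaw":0},{"tx":0,"ty":0.1,"tz":0.05,"roll":0,"jaw":0},{"tx":0,"ty":0.1,"tz":0,"roll":0,"jaw":0},{"tx":0,"ty":0,"tz":0,"roll":0,"jaw":0}]'
```

```text
time_s: 18.35
position: [0.6025, 0.2055, 0.0371]
tcp_rot: [[-0.092, 0.996, 0.001], [0.996, 0.092, 0.0], [-0.0, 0.001, -1.0]]
force: [-2.4, -0.2, -2.9]
opening: 0.136
grasp_force: 30.1
time_s: 18.75
position: [0.6049, 0.206, 0.0361]
tcp_rot: [[-0.092, 0.996, -0.0], [0.996, 0.092, 0.0], [0.0, -0.0, -1.0]]
force: [-4.1, -0.2, -1.1]
opening: 0.133
grasp_force: 30.1
```

```bash
python3 -m jog '[{"tx":0,"ty":0.1,"tz":0,"roll":0,"jaw":0},{"tx":0,"ty":0.1,"tz":0,"roll":0,"jaw":0},{"tx":0,"ty":0.1,"tz":0,"roll":0,"jaw":0},{"tx":0,"ty":0,"tz":0,"roll":0,"jaw":0}]'
python3 -m jog '[{"tx":0,"ty":0.1,"tz":0,"roll":0,"jaw":0},{"tx":0,"ty":0.1,"tz":0,"roll":0,"jaw":0},{"tx":0,"ty":0.1,"tz":0,"roll":0,"jaw":0},{"tx":0,"ty":0,"tz":0,"roll":0,"jaw":0}]'
```

```text
time_s: 19.15
position: [0.6083, 0.2061, 0.0361]
tcp_rot: [[-0.092, 0.996, 0.0], [0.996, 0.092, -0.0], [-0.0, 0.0, -1.0]]
force: [-3.6, -1.0, -0.7]
opening: 0.136
grasp_force: 30.2
time_s: 19.55
position: [0.6101, 0.2062, 0.036]
tcp_rot: [[-0.092, 0.996, -0.002], [0.996, 0.092, -0.0], [-0.0, -0.002, -1.0]]
force: [-6.2, -1.1, 0.5]
opening: 0.137
grasp_force: 30.2
```

```bash
python3 -m jog '[{"tx":0,"ty":0.1,"tz":0,"roll":0,"jaw":0},{"tx":0,"ty":0.1,"tz":0,"roll":0,"jaw":0},{"tx":0,"ty":0.1,"tz":0,"roll":0,"jaw":0},{"tx":0,"ty":0,"tz":0,"roll":0,"jaw":0}]'
python3 m.py t9.png
```

```text
time_s: 19.95
position: [0.6102, 0.2062, 0.0358]
tcp_rot: [[-0.092, 0.996, -0.009], [0.996, 0.092, -0.001], [-0.001, -0.009, -1.0]]
force: [-11.7, -0.6, 4.0]
opening: 0.136
grasp_force: 30.3
tcp [-0.0575  0.0511] 0.0358488197743583 [-10.1036  -1.1835   3.7234] 0.1323807465056254 20.0
top tray_far 0.81 [0.0702 0.0076]
top tray_far 0.25 [ 0.0223 -0.0032]
top tray_near 0.6 [-0.0632  0.0005]
top tray 0.95 [0.0083 0.0026]
top jar_near 0.73 [-0.0265 -0.0042]
top jar_far 0.54 [0.0383 0.0074]
side tray_far 0.89 [ 0.0586 -0.0133]
side tray_near 0.83 [-0.0571 -0.0073]
side tray 0.91 [0.0085 0.0077]
side jar_near 0.5 [-0.0293 -0.0031]
side jar_far 0.58 [ 0.0269 -0.0142]
```

View pics/t9.png

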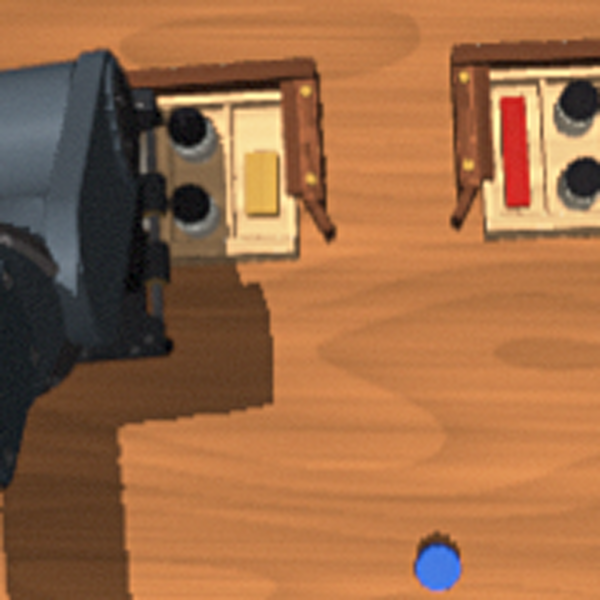

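The tool stalled at holder x = -57.5 mm (-59 expected) with the push force rising. The far wall is at the stop, at row 92, and both jars stand, so the tray is home. I'm relaxing, opening and lifting away.

```bash
python3 -m jog '[{"tx":0,"ty":-0.2,"tz":0,"roll":0,"jaw":0},{"tx":0,"ty":-0.1,"tz":0,"roll":0,"jaw":0},{"tx":0,"ty":0,"tz":0,"roll":0,"jaw":0.25},{"tx":0,"ty":0,"tz":0,"roll":0,"jaw":0.4},{"tx":0,"ty":0,"tz":0,"roll":0,"jaw":0.45},{"tx":0,"ty":0,"tz":0,"roll":0,"jaw":0.45},{"tx":0,"ty":0,"tz":-1,"roll":0,"jaw":0.45},{"tx":0,"ty":0,"tz":-2,"roll":0,"jaw":0.45}]'
python3 -m jog '[{"tx":0,"ty":0,"tz":-4,"roll":0,"jaw":0.45},{"tx":0,"ty":0,"tz":-4,"roll":0,"jaw":0.45},{"tx":0,"ty":0,"tz":-4,"roll":0,"jaw":0.45},{"tx":0,"ty":0,"tz":-4,"roll":0,"jaw":0.45},{"tx":-3,"ty":-4,"tz":-3,"roll":0,"jaw":0.45},{"tx":-3,"ty":-4,"tz":0,"roll":0,"jaw":0.45},{"tx":-3,"ty":-4,"tz":0,"roll":0,"jaw":0.45},{"tx":-3,"ty":-4,"tz":0,"roll":0,"jaw":0.45}]'
python3 -m jog '[{"tx":-4,"ty":-1,"tz":0,"roll":0,"jaw":0.45},{"tx":-4,"ty":-1,"tz":0,"roll":0,"jaw":0.45},{"tx":-4,"ty":0,"tz":0,"roll":0,"jaw":0.45},{"tx":-4,"ty":0,"tz":0,"roll":0,"jaw":0.45},{"tx":-4,"ty":0,"tz":0,"roll":0,"jaw":0.45},{"tx":0,"ty":0,"tz":0,"roll":0,"jaw":0.45}]'
python3 m.py t10.png
python3 - <<'E'
import cv2
from h import *
c=cap("side"); a=cv2.imread("pics/t10.png")[:, :]
b=cv2.resize(c["img"][120:290,230:400,::-1],(400,400),interpolation=cv2.INTER_CUBIC)
cv2.imwrite("pics/fin.png",np.hstack([cv2.resize(a[:400,:400],(400,400)),b]))
E
```

```text
time_s: 21.35
position: [0.6105, 0.2062, 0.0656]
tcp_rot: [[-0.092, 0.996, -0.002], [0.996, 0.092, -0.0], [-0.0, -0.002, -1.0]]
force: [-0.2, -0.4, 0.3]
opening: 0.439
grasp_force: 0.0
time_s: 22.15
position: [0.4671, 0.076, 0.2531]
tcp_rot: [[-0.093, 0.996, 0.004], [0.996, 0.093, -0.001], [-0.001, 0.003, -1.0]]
force: [0.9, -0.6, -0.5]
opening: 0.451
grasp_force: 0.0
time_s: 22.75
position: [0.4685, -0.1293, 0.2532]
tcp_rot: [[-0.087, 0.996, 0.005], [0.996, 0.087, -0.004], [-0.005, 0.005, -1.0]]
force: [-0.2, 1.1, 0.2]
opening: 0.451
grasp_force: 0.0
tcp [-0.2293 -0.2679] 0.2527799804159643 [ 0.566  -0.0758  0.3192] 0.4497710885909028 22.8
top tray_far 0.93 [ 0.0682 -0.0041]
top tray_near 0.87 [-0.0529  0.0008]
top tray 0.79 [-0.0043  0.0088]
top tray 0.42 [0.0312 0.003 ]
top jar_near 0.45 [-0.0295 -0.0038]
top jar_far 0.73 [0.0383 0.0003]
side tray_far 0.71 [0.0663 0.0122]
side tray_near 0.61 [-0.0606 -0.0022]
side tray 0.74 [0.0063 0.0201]
side jar_near 0.46 [-0.0336 -0.0193]
side jar_far 0.49 [ 0.0286 -0.0031]
```

View pics/fin.png

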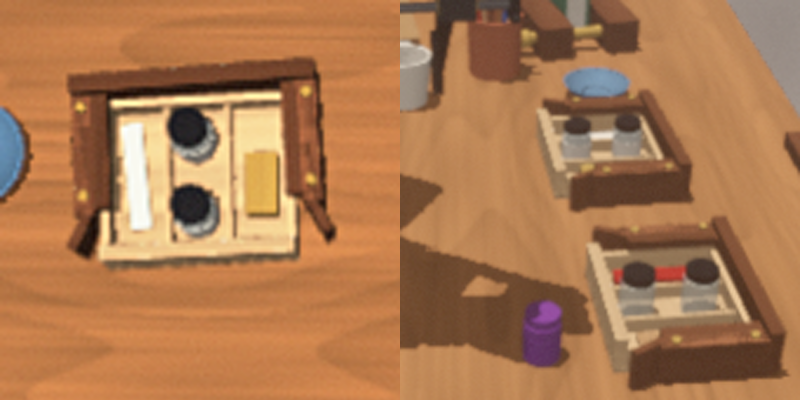

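Both views show the tray home against the stop, matching the full holder beside it. Both jars are upright, and the folder and brass block are still in their lanes.

```bash
python3 -c "
from rig import hand_in; print(hand_in())"
```

```text
the job is handed in; nothing more can be done
None
```

The tray is fully home in the empty holder with both jars upright, the folder and brass block still in it and the arm clear; I moved nothing else, and handed the job in at about 23 s (no verdict was returned).

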